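# Set the slack leg of an upturned pan riser and cam it fast

### The arm

A 6-joint arm with a two-finger parallel gripper is mounted at the origin on a cart in front of the work surface, level with it; the furniture and walls round the work are solid. World frame = base frame: x ahead of the robot, y to its left, z up, the work surface at z = 0. Lengths are in m, angles in degrees, forces in N, time in s.
With the tool pointing down it reaches from about 0.3 to 0.75 m from the base axis. Payload 8.5 kg.
Tool frame: the origin (TCP) lies on the centre line of the jaws, within the pads' length; the fingertips stand 19 mm ahead of it and the grasp point (between the pads) is the TCP; z points along the fingers, y is the line along which they close (so a half turn about z gives the same grasp; the last joint's range is limited). The gripper opens to 88 mm and grips with 3 to 60 N. Pads are 18 mm wide; open, the fingers measure 123 mm over their backs; the gripper's body (75 mm by 187 mm) begins 45 mm behind the grasp point.
Start: joints at [-12.336, 21.807, 74.336, -0, 83.858, -12.336], TCP at [0.55, 0, 0.258] pointing down, gripper open.
Joint ranges: [-178.18, 178.18], [-50.72, 133.34], [12.68, 142.11], [-81.47, 261.47], [9.98, 163.14], [-165.26, 165.26]. Speed limits (degrees/s): [136.94, 136.94, 180, 180, 180, 180].

### API

Orientations are given as [roll, pitch, yaw] about the fixed x, y, z axes, in that order (R = Rz(yaw) Ry(pitch) Rx(roll)).
In Python, from bench import manip gives the robot as it stands.
- The arm moves only by the tool move_arm, never from a script. Its argument "steps" is a list that holds one entry, the list of rows, each a list of 5 numbers: the shift along the tool's x, y, z in m, then the turn about the tool's z in rad, then the closure, from 0 (fully open) to 1 (shut). A call has 1 to 12 rows; each row shifts and turns the commanded pose from where the row before left it, along the tool's axes as they then stand; what a row does not reach is not made up. A row lasts 1/12 s, in which the tool goes at most 41.7 mm and 7.16 degrees, less where a joint would pass 70% of its speed; a pose out of reach is approached as far as the arm can. A call with a gripper value outside its range is refused whole. The fingers move at their own pace and stop on an object; "grip_force" is the grip in N (left out, the last holds). Time passes only in rows, so rows that do not move let the fingers close. It gives the time, the measured TCP pose, the force, the opening and the grip force at its end, in the units of the state.
- manip.sense(): the state, without advancing time (a new reading comes with each control period).
- manip.snapshot(name): name is "scene" or "side" or "wrist"; returns (picture, depth): 384x512x3 uint8, red, green, blue; 384x512 float32, m along the optical axis (not along the pixel's ray), 0 where there is no reading.
- manip.camera_model(name): a dict with "K" (3x3 intrinsics, pixels), "D" ([k1, k2, p1, p2, k3] as OpenCV has them; the pictures are not rectified), "extrinsics" (4x4, takes a point from camera to world coordinates). Camera axes: x right, y up, looking along -z (the intrinsics and any distortion apply to the point x, -y, -z); pixel columns grow to the right and rows downward; lengths in m; the calibration is good to about 2 mm. A picture is of the moment at which its call begins: read the wrist's pose just before it. camera_model takes no time and is no camera call; for the wrist camera it gives the pose at the moment of the call.
- manip.close_job(): hands the job in; it is judged then, once.
The state is a dict: "time_s": time; "joint_positions": joint angles; "qd": joint speeds; "joint_efforts": joint torques, N m; "ee_pos": TCP position; "tool_rot": TCP orientation; "ft_force": force on the tool from outside, world axes, zero at the start; "ft_torque": the same for the moment, N m; "finger_gap": opening from 0.0 (shut) to 1.0 (fully open); "finger_force": force on a finger pad.
Only numpy, scipy, OpenCV 4.12 (cv2) and the standard library are available. Lean on these libraries where they do the work, as an engineer would, in place of code of your own. Each camera call takes 0.05 s, during which the arm holds its last target. There are 200 camera calls.

### The job

The small wooden pan riser lies upside down on the worktop, and one of its four telescopic legs has slid down with its cam lever swung open. Draw that leg up by its rubber foot until the dark mark round its tube is level with the top of the collar, as on the other three, hold it there so that it cannot drop, and swing its cam lever fully home with the same hand. Finish still gripping the foot, with the leg at its mark: I shall nip up the clamp screw myself; do not disturb the things standing round.

Things in the scene. Friction and masses are not known exactly. Their poses are not given: they have to be found in the camera images.
- riser: Upturned riser: wooden board 190 x 320 x 18 mm lying on the worktop, heavy, never moves; rails and four legs point up. Origin: middle of the board's lower face; x across the short side, y along the long side. Legs stand at x = +-65, y = +-130 mm; the slack one may be any but the far right one (+65, -130).
- leg_unit: Fixed flange and upright steel sleeve (33 mm diameter, 62 mm high) of the slack leg. Origin: middle of its underside, 18 mm above the worktop; z is the leg's axis, x and y are parallel to the riser's.
- collar_top (a point): Middle of the sleeve's upper rim, 80 mm above the worktop, where the slack leg comes out and against which its mark is read.
- leg: Slack leg (about 0.24 kg): 25 mm steel tube with a rubber foot, 32 mm diameter, 40 mm high, on its upper end. Slides in the sleeve and turns freely about its axis; falls back if let go before it is clamped. Origin: middle of the foot's underside, z up; at the start the foot rests on the rim. The mark is a dark ring on the tube, 30 mm below the foot's underside, hidden in the sleeve at first.
- leg_slide (a joint): How far the slack leg is drawn out, m: 0 with the foot resting on the rim, 0.030 with the mark level with the rim, 0.055 at the upper end stop.
- cam_lever (a joint): Angle of the slack leg's cam lever, rad: 0 to 0.12 at the start (open), 0.9 home at its stop. Closes anticlockwise seen from above, about the leg's axis, and stays where it is left. Its cam begins to clamp the tube at about 0.5 rad, needs at most about 0.2 N m, and past 0.8 is over its crest and snaps home; then the leg resists sliding with about 8 N.
- lever_wing (a point): Middle of the wing's top edge, 35 mm from the leg's axis. The lever is a grey ring just below the rim with an upright flat wing 7 mm thick, reaching 20 to 50 mm from the axis and up to 55 mm above the rim: a finger gripping the foot can push its side as the hand turns about the leg. Home, it points along leg_unit's +y, like the other three; open, 0.9 rad clockwise of that.
- tape_roll: Loose roll of tape, 104 mm across, 25 mm high, lying on the rails in the middle of the upturned board. Leave it there.
- mug: Loose mug, 90 mm across and 92 mm high, left of the riser. Bystander.
- spice_jar: Loose glass spice jar with a green lid, 46 mm across, 106 mm high, left of the riser. Bystander.
- salt_shaker: Loose salt shaker, 44 mm across, 90 mm high, left of the riser. Bystander.
- screwdriver: Loose screwdriver, 130 mm long, lying right of the riser. Bystander.

How it is judged:
By the outcome, as a careful person would: the job done as asked, in the order asked, and still so for the second after the job is handed in, while the arm keeps its last pose, push and grip.
It also fails if it takes over 38 s, if anything falls off the work surface, if the arm or the gripper's body presses on something with over 40 N, if the wrist force passes 120 N, or if a joint passes its speed limit or range.

## Working session

There is one attempt and no reset: what is moved stays moved. The work goes in short steps, Python scripts to look and compute and a tool call to move; the robot and the scene stay as the last step left them, time stands still between calls to the robot, and variables do not carry over. Pictures are saved under pics/ and viewed, at most 10 in all, crops included, and the job is handed in when it is done.

Besides the shell and the picture viewer there is one more tool, called after ">>>" as name(argument=value, ...) on one line, values as JSON. move_arm: Moves the arm, as the interface text tells. Its arguments: {"type":"object","properties":{"steps":{"type":"array"},"grip_force":{"type":"number"}},"required":["steps"]}

```bash
mkdir -p pics; cat > h.py <<'E'
from bench import manip
import numpy as np, cv2
def snap(n,f=None):
    m=manip.camera_model(n); p,d=manip.snapshot(n)
    if f: cv2.imwrite('pics/'+f,p[:,:,::-1])
    return p,d,m
def world(m,d):
    h,w=d.shape; u,v=np.meshgrid(np.arange(w),np.arange(h))
    K=np.array(m['K']);D=np.array(m['D'],float)
    q=cv2.undistortPoints(np.stack([u,v],-1).reshape(-1,1,2).astype(float),K,D).reshape(h,w,2)
    P=np.stack([q[...,0]*d,-q[...,1]*d,-d],-1)
    E=np.array(m['extrinsics']); return P@E[:3,:3].T+E[:3,3]
E
python3 - <<'E'
from h import *
print(manip.sense())
for n in('scene','side'):
    p,d,m=snap(n,n+'0.png'); np.savez('/tmp/'+n,p=p,d=d,W=world(m,d)); print(np.array(m['extrinsics']).round(3))
E
```

```text
{'time_s': 0.0, 'joint_positions': array([-1.23342951e+01,  2.18384851e+01,  7.43833165e+01,  1.10414085e-04,
        8.38576750e+01, -1.23362585e+01]), 'qd': array([ 0.02635842, -0.0732827 ,  0.00554251,  0.0077377 ,  0.07464342,
       -0.08537539]), 'joint_efforts': array([-6.18006070e-04, -4.37936819e+01, -2.24552107e+01,  7.13253510e-02,
        3.52583989e-02, -8.49877097e-05]), 'ee_pos': array([5.49750577e-01, 6.69238784e-05, 2.57169688e-01]), 'tool_rot': array([-1.79922382e+02, -1.70873087e-02,  9.00019399e+01]), 'ft_force': array([ 0.71018835, -0.42566651, -0.12018352]), 'ft_torque': array([ 0.01296675,  0.01832089, -0.0029384 ]), 'finger_force': 0.0, 'finger_gap': 0.9964110888497411}
[[ 0.577  0.562 -0.592 -0.129]
 [-0.817  0.384 -0.431 -0.247]
 [-0.015  0.732  0.681  0.829]
 [ 0.     0.     0.     1.   ]]
[[-0.995  0.045 -0.09   0.389]
 [-0.099 -0.595  0.798  1.049]
 [-0.017  0.803  0.596  0.748]
 [ 0.     0.     0.     1.   ]]
```

View pics/scene0.png

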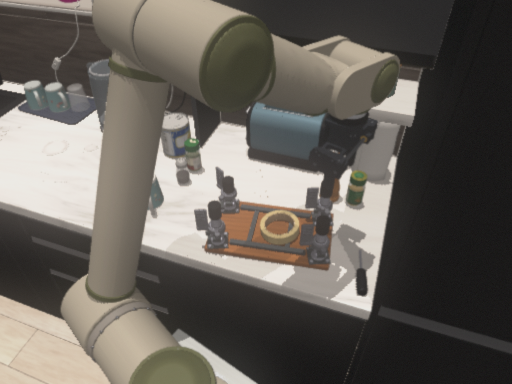

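View pics/side0.png

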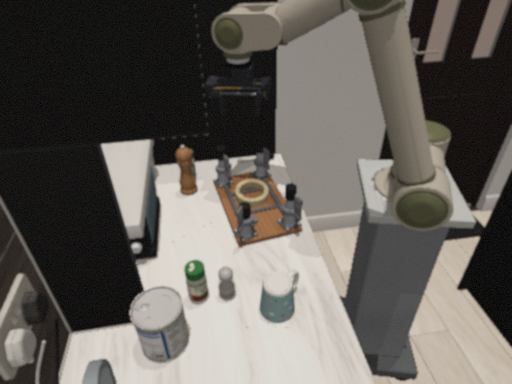

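The scene view shows the riser at about (270,232) with four legs: (217,220), (229,195), (320,240) and (324,205). The side view shows it at about (257,205), with the mug, jar and shaker to the left. I'll enlarge both and measure.

```bash
python3 - <<'E'
from h import *
A=np.load('/tmp/scene.npz');B=np.load('/tmp/side.npz')
a=cv2.resize(A['p'][160:280,190:350],None,fx=4.9,fy=4.9,interpolation=cv2.INTER_CUBIC)[:588]
b=cv2.resize(B['p'][140:250,195:315],None,fx=5,fy=5,interpolation=cv2.INTER_CUBIC)
cv2.imwrite('pics/a.png',a[:,:,::-1]);cv2.imwrite('pics/b.png',b[:,:,::-1])
for n,Z in(('scene',A),('side',B)):
    W=Z['W'];p=Z['p'].astype(int)
    m=(W[...,2]>.005)&(W[...,2]<.03)&(p[...,0]>1.5*p[...,2])&(p[...,0]>70)&(W[...,0]>.25)&(W[...,0]<.8)&(abs(W[...,1])<.4)
    m=cv2.morphologyEx(m.astype(np.uint8),cv2.MORPH_OPEN,np.ones((2,2)))>0
    print(n,m.sum(),cv2.minAreaRect(W[m][:,:2].astype(np.float32)), W[m][:,2].mean())
    # height map of tall things
    t=(W[...,2]>.085)&(W[...,2]<.2)&(W[...,0]>.3)&(W[...,0]<.75)&(abs(W[...,1])<.25)
    k,l,s,c=cv2.connectedComponentsWithStats(t.astype(np.uint8))
    for i in range(1,k):
        if s[i,4]>8: q=W[l==i]; print(c[i].round(),s[i,4],q.mean(0).round(3),q.max(0).round(3),q.min(0).round(3))
E
```

```text
scene 2629 ((0.25151747465133667, 0.044320106506347656), (0.906050980091095, 0.3134157955646515), 18.345664978027344) 0.023345450674550985
[336. 152.] 9 [0.719 0.076 0.165] [0.73  0.083 0.17 ] [0.715 0.072 0.157]
[402. 258.] 2057 [ 0.493 -0.192  0.145] [ 0.747 -0.093  0.2  ] [ 0.448 -0.25   0.085]
[358. 179.] 216 [0.727 0.004 0.1  ] [0.75  0.029 0.109] [ 0.711 -0.017  0.085]
[325. 194.] 190 [0.601 0.043 0.118] [0.617 0.061 0.152] [0.594 0.029 0.085]
[312. 194.] 183 [0.588 0.072 0.113] [0.6   0.086 0.139] [0.577 0.061 0.085]
[215. 212.] 302 [0.383 0.227 0.13 ] [0.403 0.247 0.153] [0.372 0.215 0.085]
[206. 216.] 28 [0.373 0.248 0.112] [0.377 0.25  0.135] [0.37  0.247 0.087]
[322. 227.] 329 [ 0.485 -0.009  0.13 ] [0.505 0.009 0.155] [ 0.474 -0.022  0.085]
[307. 231.] 202 [0.469 0.021 0.114] [0.481 0.034 0.139] [0.459 0.009 0.086]
side 1922 ((0.4208790063858032, 0.5090140104293823), (0.31018728017807007, 1.0363030433654785), 20.00351905822754) 0.022187318151482078
[239. 123.] 2060 [ 0.575 -0.139  0.14 ] [ 0.749 -0.091  0.2  ] [ 0.449 -0.182  0.085]
[262. 151.] 261 [0.481 0.013 0.122] [0.503 0.038 0.153] [ 0.458 -0.018  0.085]
[185. 158.] 363 [0.714 0.088 0.13 ] [0.739 0.105 0.172] [ 0.694 -0.007  0.085]
[222. 157.] 254 [0.602 0.063 0.124] [0.624 0.088 0.153] [0.577 0.033 0.085]
[290. 194.] 242 [0.387 0.241 0.129] [0.402 0.25  0.154] [0.371 0.22  0.086]
```

View pics/a.png

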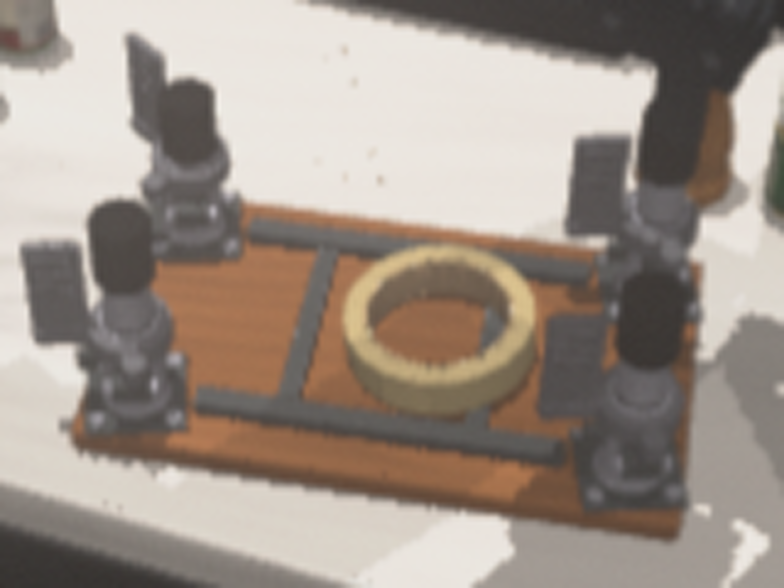

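View pics/b.png

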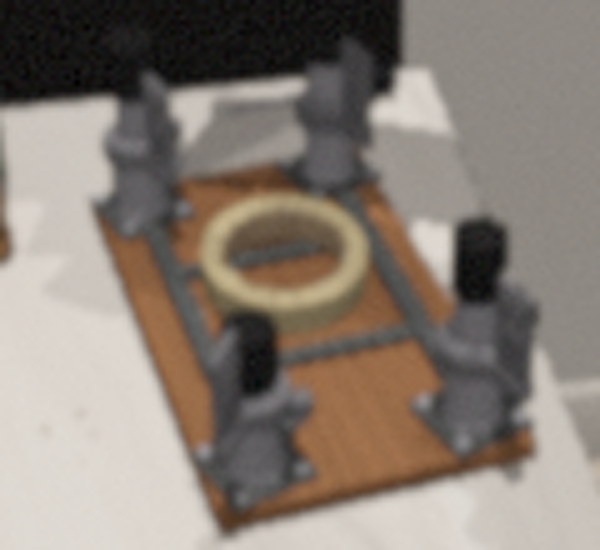

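The slack leg is the far-left one, scene crop (187,115) and full image (228,184). Its foot is low, and its wing at (145,85) points away from the direction of the others. Next I'll measure it precisely.

```bash
cat >> h.py <<'E'
from scipy.optimize import least_squares
def fitcyl(P,r,x0):
    f=lambda c:np.hypot(P[:,0]-c[0],P[:,1]-c[1])-r
    s=least_squares(f,x0,loss='soft_l1',f_scale=.001); return s.x,np.median(abs(s.fun))
E
python3 - <<'E'
from h import *
L={'NL':(.386,.236,.150),'NR':(.490,-.006,.150),'FR':(.608,.045,.150),'S':(.506,.288,.120)}
for n in('scene','side'):
    Z=np.load('/tmp/%s.npz'%n);W=Z['W'];p=Z['p'].astype(int)
    dark=p.max(-1)<62
    for k,(x,y,z) in L.items():
        near=np.hypot(W[...,0]-x,W[...,1]-y)<.03
        m=near&dark&(W[...,2]>z-.036)&(W[...,2]<z-.004)
        t=near&dark&(W[...,2]>z-.006)&(W[...,2]<z+.008)
        if m.sum()>10: print(n,k,m.sum(),fitcyl(W[m],.016,(x,y)),'top',t.sum(),W[t].mean(0).round(4) if t.any() else'')
    # slack wing: grey above z .09 outside foot
    x,y,z=L['S']; r=np.hypot(W[...,0]-x,W[...,1]-y)
    m=(r>.018)&(r<.06)&(W[...,2]>.09)&(W[...,2]<.14)
    if m.sum(): 
        q=W[m]; print('wing',m.sum(),q.mean(0).round(4),np.median(np.degrees(np.arctan2(q[:,1]-y,q[:,0]-x))),q[:,2].max())
E
```

```text
scene NR 90 (array([ 0.4929498 , -0.00583447]), np.float64(0.000666736377336101)) top 32 [ 0.4846 -0.0117  0.149 ]
wing 125 [0.5115 0.3041 0.115 ] 74.77091673274722 0.13692948539162952
side NL 84 (array([0.38655288, 0.23174305]), np.float64(0.0007785442324661322)) top 55 [0.3855 0.2402 0.1499]
side NR 77 (array([ 0.48964469, -0.00595383]), np.float64(0.0014641016598399455)) top 52 [ 0.4897 -0.0007  0.1502]
side FR 78 (array([0.60927603, 0.04497455]), np.float64(0.0011030563130865851)) top 60 [0.6076 0.0508 0.1494]
side S 73 (array([0.50667067, 0.28419268]), np.float64(0.0009274018351558729)) top 55 [0.5027 0.2908 0.12  ]
wing 99 [0.5129 0.3239 0.1163] 80.44222007489039 0.13735071278083566
```

>>> move_arm(steps=[[[0.0283,-0.0044,0,0,0],[0.0283,-0.0044,0,0,0],[0.0283,-0.0044,0,0,0],[0.0283,-0.0044,0,0,0],[0.0283,-0.0044,0,0,0],[0.0283,-0.0044,0,0,0],[0.0283,-0.0044,0,0,0],[0.0283,-0.0044,0,0,0],[0.0283,-0.0044,0,0,0],[0.0283,-0.0044,0,0,0],[0,0,0,-0.12,0],[0,0,0,-0.12,0]]], grip_force=40)

```text
time_s: 1.1
ee_pos: [0.5053, 0.2845, 0.2572]
tool_rot: [-179.9, 0.0, 104.2]
ft_force: [-0.3, 0.0, 0.3]
finger_gap: 1.001
finger_force: 0.0
```

>>> move_arm(steps=[[[0,0,0,0,0],[0,0,0,0,0],[0,0,0,0,0]]])

```text
time_s: 1.35
ee_pos: [0.506, 0.2827, 0.2576]
tool_rot: [-180.0, 0.0, 103.5]
ft_force: [-0.7, 0.4, 0.6]
finger_gap: 0.998
finger_force: 0.0
```

```bash
python3 - <<'E'
from h import *
s=manip.sense();print(s['ee_pos'],s['tool_rot'],s['ft_force'])
p,d,m=snap('wrist','w0.png');W=world(m,d);np.savez('/tmp/w',p=p,d=d,W=W)
print(np.array(m['extrinsics']).round(3))
x,y=.506,.2835
r=np.hypot(W[...,0]-x,W[...,1]-y)
t=(r<.03)&(W[...,2]>.112)&(W[...,2]<.124)&(p.max(-1)<62)
print(t.sum(),W[t].mean(0)); u=W[t][:,:2].astype(np.float32); print(cv2.minEnclosingCircle(u),np.median(W[t][:,2]))
w=(r<.065)&(W[...,2]>.125)&(W[...,2]<.145)
q=W[w];print(w.sum(),q.mean(0) if w.any() else'', cv2.minAreaRect(q[:,:2].astype(np.float32)) if w.any() else'')
E
```

```text
[0.50602519 0.28273883 0.25757933] [-1.79975857e+02  2.52705030e-04  1.03525719e+02] [-0.68710452  0.35284451  0.57526889]
[[ 0.972 -0.224 -0.067  0.489]
 [ 0.234  0.93   0.285  0.356]
 [-0.001 -0.293  0.956  0.385]
 [ 0.     0.     0.     1.   ]]
1158 [0.50590081 0.28738336 0.11950527]
((0.506601095199585, 0.2914477586746216), 0.021060410887002945) 0.11973254772261319
410 [0.51372513 0.32070027 0.13321057] ((0.5143181085586548, 0.3200388550758362), (0.0295493733137846, 0.008622679859399796), 75.92486572265625)
```

View pics/w0.png

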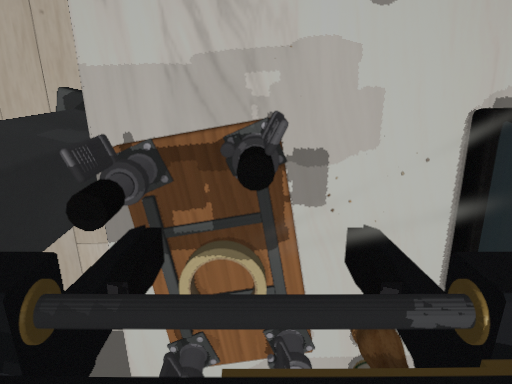

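The wrist view shows the slack foot at (256,168), midway between the fingers, and its wing at (280,128). I'll check the wing's angle against the neighbouring home wing, and fit the foot's top circle.

```bash
python3 - <<'E'
from h import *
for n in('w','scene','side'):
    Z=np.load('/tmp/%s.npz'%n);W=Z['W'];p=Z['p'].astype(int)
    for k,c in {'S':(.506,.284),'NL':(.3866,.2317),'NR':(.4913,-.0059),'FR':(.609,.045)}.items():
        r=np.hypot(W[...,0]-c[0],W[...,1]-c[1])
        w=(r<.06)&(r>.021)&(W[...,2]>.118)&(W[...,2]<.142)&(p.max(-1)>62)
        q=W[w]
        if len(q)<25: continue
        R=cv2.minAreaRect(q[:,:2].astype(np.float32))
        e=np.linalg.svd(q[:,:2]-q[:,:2].mean(0),full_matrices=False)[2][0]
        print(n,k,len(q),np.round(R[0],4),np.round(R[1],4),'dir',np.degrees(np.arctan2(R[0][1]-c[1],R[0][0]-c[0])).round(1),'pca',(np.degrees(np.arctan2(e[1],e[0]))%180).round(1))
    if n=='w':
        t=(np.hypot(W[...,0]-.506,W[...,1]-.284)<.03)&(abs(W[...,2]-.120)<.003)&(p.max(-1)<62)
        u=W[t]; print('top',t.sum(),np.percentile(u,[1,99],axis=0).round(4),np.percentile(u,[1,99],axis=0).mean(0))
        m=(np.hypot(W[...,0]-.506,W[...,1]-.284)<.03)&(W[...,2]<.115)&(W[...,2]>.085)&(p.max(-1)<62)
        if m.sum()>10: print('side',m.sum(),fitcyl(W[m],.016,(.506,.284)))
E
```

```text
w S 254 [0.5154 0.3243] [0.0208 0.0086] dir 76.9 pca 73.2
w NL 161 [0.3629 0.2676] [0.0073 0.0146] dir 123.4 pca 133.2
top 1109 [[0.4916 0.272  0.1174]
 [0.5207 0.3012 0.1214]] [0.50614733 0.28662013 0.11942154]
side 220 (array([0.50636608, 0.2857205 ]), np.float64(0.00018451323847333383))
scene S 50 [0.5153 0.3169] [0.0265 0.0084] dir 74.3 pca 81.8
scene NL 77 [0.3665 0.2607] [0.0096 0.0277] dir 124.6 pca 127.3
scene NR 87 [0.4699 0.022 ] [0.0097 0.028 ] dir 127.4 pca 127.5
scene FR 74 [0.5877 0.0727] [0.007  0.0271] dir 127.6 pca 126.1
side S 45 [0.5127 0.32  ] [0.0297 0.0073] dir 79.5 pca 75.6
side NL 57 [0.3651 0.2628] [0.0089 0.0274] dir 124.6 pca 129.6
side FR 32 [0.5863 0.0779] [0.0073 0.0253] dir 124.6 pca 130.9
```

>>> move_arm(steps=[[[0.002,0.001,0,0,0],[0,0,0,-0.12,0],[0,0,0,-0.12,0],[0,0,0.02,0,0],[0,0,0.02,0,0],[0,0,0.02,0,0],[0,0,0.02,0,0],[0,0,0.02,0,0],[0,0,0.015,0,0],[0,0,0.01,0,0],[0,0,0,0,0],[0,0,0,0,0]]])

```text
time_s: 2.4
ee_pos: [0.5067, 0.2852, 0.133]
tool_rot: [180.0, -0.0, 117.5]
ft_force: [0.5, 1.6, 0.8]
finger_gap: 0.999
finger_force: 0.0
```

```bash
python3 - <<'E'
from h import *
s=manip.sense();print(s['ee_pos'],s['tool_rot'],s['joint_positions'])
p,d,m=snap('wrist');W=world(m,d)
p=p.astype(int);c=(.5063,.285);r=np.hypot(W[...,0]-c[0],W[...,1]-c[1])
m_=(r<.03)&(W[...,2]<.115)&(W[...,2]>.085)&(p.max(-1)<62);print(m_.sum())
if m_.sum()>10: print(fitcyl(W[m_],.016,c))
t=(r<.03)&(abs(W[...,2]-.12)<.003)&(p.max(-1)<62)
if t.any(): print('top',t.sum(),np.percentile(W[t],[1,99],axis=0).mean(0))
w=(r<.06)&(r>.021)&(W[...,2]>.118)&(W[...,2]<.142)&(p.max(-1)>62);q=W[w]
print(cv2.minAreaRect(q[:,:2].astype(np.float32)))
cv2.imwrite('pics/w1.png',p[:,:,::-1].astype(np.uint8))
E
```

```text
[0.50669999 0.28520412 0.13299577] [ 1.79999063e+02 -5.90401095e-04  1.17463517e+02] [ 1.77147347e+01  3.14874764e+01  7.99416831e+01  7.95497441e-04
  6.85700172e+01 -9.74907275e+00]
1345
(array([0.50695788, 0.28590484]), np.float64(0.00037769590688919996))
top 3252 [0.50606207 0.29140233 0.11943329]
((0.507007896900177, 0.28862759470939636), (0.11258090287446976, 0.05107055604457855), 45.50428771972656)
```

View pics/w1.png

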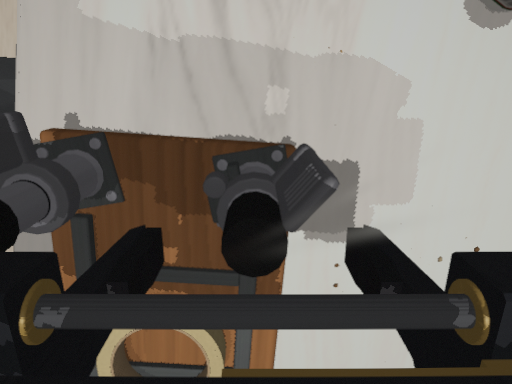

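The wrist view shows the foot at (255,235), centred between the fingers. The wing at (310,185) is clear of the right finger. I'll go down and grip.

>>> move_arm(steps=[[[0,0,0.014,0,0],[0,0,0.014,0,0],[0,0,0,0,0],[0,0,0,0,1],[0,0,0,0,1],[0,0,0,0,1],[0,0,0,0,1],[0,0,0,0,1],[0,0,0,0,1],[0,0,0,0,1],[0,0,0,0,1],[0,0,0,0,1]]], grip_force=40)

```text
time_s: 3.45
ee_pos: [0.5066, 0.2852, 0.1048]
tool_rot: [180.0, 0.0, 117.5]
ft_force: [2.1, 0.9, 0.3]
finger_gap: 0.355
finger_force: 40.0
```

>>> move_arm(steps=[[[0,0,-0.004,0,1],[0,0,-0.004,0,1],[0,0,-0.004,0,1],[0,0,-0.004,0,1],[0,0,-0.004,0,1],[0,0,-0.004,0,1],[0,0,-0.004,0,1],[0,0,-0.002,0,1],[0,0,0,0,1],[0,0,0,0,1],[0,0,0,0,1]]])

```text
time_s: 4.37
ee_pos: [0.5065, 0.2852, 0.1347]
tool_rot: [180.0, 0.0, 117.5]
ft_force: [2.6, 2.5, -2.9]
finger_gap: 0.348
finger_force: 40.0
```

```bash
python3 - <<'E'
from h import *
s=manip.sense();print(s['ee_pos'],s['tool_rot'],s['ft_force'],s['finger_gap'])
o=[]
for n,z in(('scene',(185,160,265,230)),('side',(215,165,315,250))):
    p,d,m=snap(n); x0,y0,x1,y1=z
    o.append(cv2.resize(p[y0:y1,x0:x1],(395,330),interpolation=cv2.INTER_CUBIC))
cv2.imwrite('pics/l1.png',np.hstack(o)[:,:,::-1])
E
```

```text
[0.50654066 0.28520554 0.1346823 ] [1.79988860e+02 1.50244606e-04 1.17500546e+02] [ 2.55167522  2.49706173 -2.90993266] 0.3480120678193442
```

View pics/l1.png

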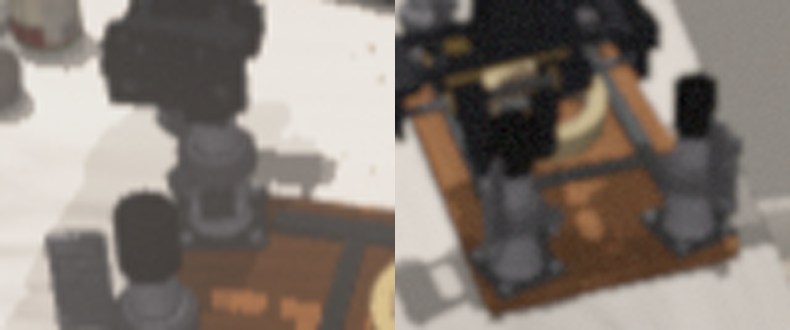

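The left half shows the leg drawn out under the fingers, which hide the mark. The hand's rise and the 2.9 N of weight show the foot came with it. Next I'll turn the hand anticlockwise.

>>> move_arm(steps=[[[0,0,0,-0.07,1],[0,0,0,-0.07,1],[0,0,0,-0.07,1],[0,0,0,-0.07,1],[0,0,0,-0.07,1],[0,0,0,-0.07,1],[0,0,0,-0.07,1],[0,0,0,-0.07,1],[0,0,0,0,1],[0,0,0,0,1]]])

```text
time_s: 5.3
ee_pos: [0.5067, 0.2854, 0.1347]
tool_rot: [180.0, 0.0, 149.5]
ft_force: [4.3, 2.7, -3.8]
finger_gap: 0.35
finger_force: 40.1
```

```bash
cat > q.py <<'E'
from h import *
s=manip.sense();print(s['ee_pos'],s['tool_rot'],s['ft_force'],s['ft_torque'],s['finger_gap'])
for n in('scene','side','wrist'):
    p,d,m=snap(n);W=world(m,d);p=p.astype(int);c=(.5065,.285);r=np.hypot(W[...,0]-c[0],W[...,1]-c[1])
    w=(r<.056)&(r>.036)&(W[...,2]>.095)&(W[...,2]<.140);q=W[w]
    if len(q)>10:print(n,len(q),np.median(q,0).round(4),'ang',np.percentile(np.degrees(np.arctan2(q[:,1]-c[1],q[:,0]-c[0])),[10,50,90]).round(0))
    f=(r<.02)&(W[...,2]>.14)&(W[...,2]<.156)
    if f.sum()>5: print('foottop',f.sum(),np.median(W[f][:,2]))
E
python3 q.py
```

```text
[0.50674349 0.28538563 0.13472473] [1.79954810e+02 1.57181337e-02 1.49466753e+02] [ 4.27336971  2.68465985 -3.77628769] [ 0.60631919 -0.73786364 -0.06005785] 0.34951510507018435
scene 43 [0.5032 0.3276 0.12  ] ang [92. 94. 96.]
foottop 9 0.1436112687550256
side 45 [0.5025 0.3327 0.122 ] ang [91. 95. 98.]
foottop 57 0.14878056115277416
wrist 1495 [0.5009 0.3278 0.1268] ang [93. 97. 99.]
foottop 4322 0.14951661387595783
```

>>> move_arm(steps=[[[0,0,0,-0.06,1],[0,0,0,-0.06,1],[0,0,0,-0.06,1],[0,0,0,-0.06,1],[0,0,0,-0.06,1],[0,0,0,-0.06,1],[0,0,0,-0.06,1],[0,0,0,0,1],[0,0,0,0,1]]])

```text
time_s: 6.2
ee_pos: [0.5073, 0.2858, 0.1349]
tool_rot: [179.9, 0.1, 173.5]
ft_force: [6.5, 6.0, -5.5]
finger_gap: 0.349
finger_force: 42.2
```

```bash
python3 q.py
```

```text
[0.5073067  0.2858024  0.13485795] [1.79887054e+02 1.16088713e-01 1.73538759e+02] [ 6.48402501  5.95630905 -5.45963825] [ 1.03080615 -1.1651384  -0.22682369] 0.34911139923273704
scene 51 [0.4893 0.3232 0.1197] ang [110. 113. 118.]
foottop 66 0.1499737115063296
side 56 [0.4894 0.3281 0.1184] ang [108. 112. 116.]
wrist 1478 [0.4879 0.3237 0.1266] ang [112. 116. 118.]
foottop 4431 0.14961745468305998
```

>>> move_arm(steps=[[[0,0,0,-0.05,1],[0,0,0,-0.05,1],[0,0,0,0,1],[0,0,0,0,1]]])

```text
time_s: 6.68
ee_pos: [0.5074, 0.286, 0.1349]
tool_rot: [179.9, 0.1, 179.3]
ft_force: [7.0, 6.7, -5.3]
finger_gap: 0.349
finger_force: 43.0
```

```bash
python3 q.py
```

```text
[0.50743668 0.28599793 0.13487279] [1.79869303e+02 1.47715233e-01 1.79255261e+02] [ 7.01865294  6.6701859  -5.25971132] [ 1.24165015 -1.24871386 -0.27267811] 0.3490045579351822
scene 55 [0.4861 0.3214 0.1181] ang [116. 119. 121.]
foottop 80 0.14988058774488539
side 53 [0.486  0.3271 0.1185] ang [113. 115. 119.]
wrist 1465 [0.485  0.3221 0.1266] ang [116. 121. 122.]
foottop 4448 0.1496724596148179
```

>>> move_arm(steps=[[[0,0,0,-0.04,1],[0,0,0,-0.04,1],[0,0,0,0,1],[0,0,0,0,1]]])

```text
time_s: 7.17
ee_pos: [0.5074, 0.2861, 0.1349]
tool_rot: [179.9, 0.2, -176.2]
ft_force: [7.0, 7.1, -5.0]
finger_gap: 0.351
finger_force: 43.2
```

```bash
python3 q.py
```

```text
[0.50737559 0.28613763 0.13490824] [ 1.79866216e+02  1.57393397e-01 -1.76163874e+02] [ 6.97752091  7.1020639  -4.98496591] [ 1.45553855 -1.18398514 -0.26000199] 0.3509382683366999
scene 58 [0.4831 0.3193 0.1177] ang [121. 123. 128.]
foottop 88 0.14953816977840317
side 64 [0.4831 0.3252 0.1188] ang [117. 120. 125.]
wrist 1466 [0.482  0.3201 0.1265] ang [121. 125. 127.]
foottop 4447 0.14962177620777567
```

>>> move_arm(steps=[[[0,0,0,-0.04,1],[0,0,0,-0.04,1],[0,0,0,0,1],[0,0,0,0,1]]])

```text
time_s: 7.65
ee_pos: [0.5073, 0.286, 0.1349]
tool_rot: [179.9, 0.2, -171.6]
ft_force: [7.3, 7.6, -5.5]
finger_gap: 0.35
finger_force: 44.5
```

```bash
python3 q.py; python3 - <<'E'
from h import *
for n in('scene','side'):
    W=np.load('/tmp/%s.npz'%n)['W']
    for c in((.3866,.2325),(.4913,-.0055),(.609,.0455)):
        r=np.hypot(W[...,0]-c[0],W[...,1]-c[1]);w=(r<.056)&(r>.036)&(W[...,2]>.095)&(W[...,2]<.14);q=W[w]
        if len(q)>10:print('home',n,len(q),np.median(q,0).round(4)-np.r_[c,0],np.percentile(np.degrees(np.arctan2(q[:,1]-c[1],q[:,0]-c[0])),[10,50,90]).round(0))
E
```

```text
[0.50728645 0.28603704 0.1349281 ] [ 1.79891529e+02  1.53942580e-01 -1.71570152e+02] [ 7.29799498  7.57687863 -5.50592657] [ 1.39446275 -1.10261559 -0.21669798] 0.34952198863640355
scene 56 [0.4794 0.3172 0.1182] ang [127. 130. 133.]
foottop 96 0.14977449795797754
side 58 [0.4807 0.3225 0.1181] ang [123. 125. 129.]
wrist 1464 [0.4786 0.3175 0.1266] ang [127. 131. 133.]
foottop 4417 0.14968032513452856
home scene 66 [-0.0266  0.0326  0.118 ] [126. 129. 131.]
home scene 74 [-0.0277  0.0327  0.118 ] [128. 130. 133.]
home scene 67 [-0.0266  0.0338  0.1182] [126. 128. 131.]
home side 66 [-0.0254  0.0379  0.1185] [120. 124. 128.]
home side 51 [-0.027   0.0377  0.1173] [123. 127. 131.]
home side 46 [-0.0259  0.0378  0.1175] [121. 124. 127.]
```

>>> move_arm(steps=[[[0,0,0,-0.04,1],[0,0,0,0,1],[0,0,0,0,1]]])

```text
time_s: 8.05
ee_pos: [0.5076, 0.2862, 0.1349]
tool_rot: [179.9, 0.2, -169.3]
ft_force: [8.2, 8.0, -5.6]
finger_gap: 0.351
finger_force: 46.0
```

```bash
python3 q.py
```

```text
[0.50755376 0.28616993 0.13490823] [ 179.88140766    0.19704611 -169.29629968] [ 8.19026482  8.03100369 -5.61290928] [ 1.46473495 -1.30998728 -0.33609019] 0.35081406601318976
scene 59 [0.4799 0.3174 0.1207] ang [127. 130. 133.]
foottop 101 0.1499275073672207
side 59 [0.4809 0.3218 0.1175] ang [123. 125. 129.]
wrist 1454 [0.4787 0.3174 0.1263] ang [127. 131. 133.]
foottop 4495 0.1496437949041926
```

>>> move_arm(steps=[[[0,0,0,0.03,1],[0,0,0,0,1],[0,0,0,0,1]]])

```text
time_s: 8.45
ee_pos: [0.5074, 0.286, 0.1349]
tool_rot: [179.9, 0.2, -171.0]
ft_force: [6.1, 6.3, -4.9]
finger_gap: 0.35
finger_force: 44.1
```

```bash
python3 q.py; python3 - <<'E'
from h import *
o=[]
for n,z in(('scene',(190,160,265,235)),('side',(210,165,315,255))):
    p,d,m=snap(n); x0,y0,x1,y1=z
    o.append(cv2.resize(p[y0:y1,x0:x1],(395,395),interpolation=cv2.INTER_CUBIC))
cv2.imwrite('pics/f1.png',np.hstack(o)[:,:,::-1])
E
```

```text
[0.50741292 0.28597168 0.1349276 ] [ 1.79905195e+02  1.69084564e-01 -1.71010830e+02] [ 6.10911195  6.3243503  -4.89273726] [ 1.2619672  -1.18960952 -0.13148594] 0.3495733767866813
scene 58 [0.4797 0.3176 0.1176] ang [126. 129. 133.]
foottop 100 0.14975622801327454
side 57 [0.4807 0.3226 0.1185] ang [123. 125. 129.]
wrist 1458 [0.4786 0.3174 0.1265] ang [127. 131. 133.]
foottop 4432 0.14968074913932622
```

View pics/f1.png

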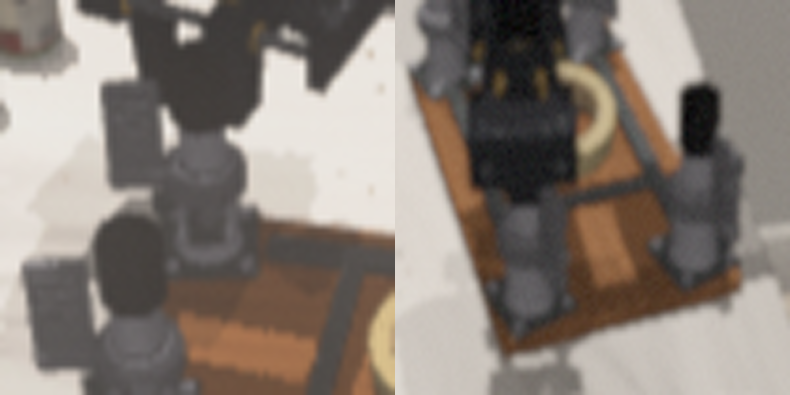

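The slack leg's wing, left crop (130,135), now lies parallel to its neighbour's at (60,315). It stayed put when I backed the finger off. The foot top is at 0.1497 m, 30 mm up and level with the others.

```bash
python3 -c "
from bench import manip
print(manip.close_job())"
```

```text
the job is handed in; nothing more can be done
None
```

The slack leg (far left) is drawn up about 30 mm, its cam lever is swung home in line with the other three, and the hand still grips the foot; the fingers hid the mark itself, so I set the height from the foot's rise and the other legs' feet.

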